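# Gauge a bush on the stepped mandrel and tally its size

### The arm

A 6-joint arm with a two-finger parallel gripper is mounted at the origin on a cart in front of the work surface, level with it; the furniture and walls round the work are solid. World frame = base frame: x ahead of the robot, y to its left, z up, the work surface at z = 0. Lengths are in m, angles in rad, forces in N, time in s.
With the tool pointing down it reaches from about 0.275 to 0.875 m from the base axis. Payload 12.5 kg.
Tool frame: the origin (TCP) lies at the very end of the fingers, on their centre line; the grasp point (between the pads) lies 19 mm behind it; z points along the fingers, y is the line along which they close (so a half turn about z gives the same grasp; the last joint's range is limited). The gripper opens to 85 mm and grips with 20 to 120 N. Pads are 22 mm wide; open, the fingers measure 114 mm over their backs; the gripper's body (76 mm by 85 mm) begins 54 mm behind the grasp point. The pads swing forward as they close: fully open they stand 13 mm farther back than shut.
Start: joints at [1.152, 0.351, 1.652, -0, 1.139, -0.085], TCP at [0.18, 0.52, 0.231] pointing down, gripper open.
Joint ranges: [-2.75, 2.75], [-0.79, 2.1], [0.01, 2.65], [-1.57, 4.71], [0.07, 3.14], [-2.87, 2.87]. Speed limits (rad/s): [2.22, 2.22, 2.79, 3.14, 3.14, 3.14].

### API

Orientations are given as a 3x3 rotation matrix whose columns are the frame's x, y, z axes.
In Python, from bench import manip gives the robot as it stands. Calls block until the motion is done:
- manip.move_ptp(position, orientation): joint-space move of the TCP to a pose.
- manip.move_l(position, attitude=None, max_speed=0.15): straight line of the TCP; attitude=None keeps the orientation; max_speed is the mean speed in m/s.
- manip.move_j(angles): joint-space move.
- manip.set_gripper(opening, effort=None): opening from 0.0 (shut) to 1.0 (fully open); effort is the grip in N (None keeps the last); returns when the fingers have stopped.
- manip.dwell(seconds).
- manip.inverse_kinematics(position, orientation): joint angles nearest the present ones, or None.
- manip.grab_frame(name): name is "side" or "top" or "wrist"; returns (picture, depth): 384x512x3 uint8, red, green, blue; 384x512 float32, m along the optical axis (not along the pixel's ray), 0 where there is no reading.
- manip.get_calibration(name): a dict with "camera_matrix" (3x3 intrinsics, pixels), "R" (3x3) and "t" (3): a world point X has camera coordinates R X + t. Camera axes: x right, y down, z forward; pixel columns grow to the right and rows downward; lengths in m; the calibration is good to about 2 mm. A picture is of the moment at which its call begins: read the wrist's pose just before it. get_calibration takes no time and is no camera call; for the wrist camera it gives the pose at the moment of the call.
A pose or a line that the arm cannot do raises manip.Unreachable and nothing moves.
- manip.sign_off(): hands the job in; it is judged then, once.
Trained networks look in the newest picture that a camera, given by its name, has taken for a name from the list of things; names that differ only in an ending like _2 or _b are one class to them, and where a whole thing is asked for, a point or a joint stands for the part that bears it (a point fixed in the world has none). Each returns a list of dicts, best first, with "confidence" (0 to 1); they miss things now and then, are a little off and sometimes report something else, mostly with a low value. They report only what shows in the picture. A call takes as long as a camera call.
- manip.look_for(camera, name): "at" ([x, y, z] in m, in world coordinates, good to about 4 mm: the middle of the surface that is visible of it).
Readings, each from a call of its own:
- manip.current_time(): time.
- manip.current_qpos(): joint angles.
- manip.current_joint_vel(): joint speeds.
- manip.current_joint_torque(): joint torques, N m.
- manip.current_ee_pos(): TCP position.
- manip.current_tcp_rot(): TCP orientation.
- manip.current_force(): force on the tool from outside, world axes, zero at the start.
- manip.current_ft_torque(): the same for the moment, N m.
- manip.current_grip_width(): opening from 0.0 (shut) to 1.0 (fully open).
- manip.current_grip_force(): force on a finger pad.
Only numpy, scipy, OpenCV 4.12 (cv2) and the standard library are available. Lean on these libraries where they do the work, as an engineer would, in place of code of your own. Each camera call takes 0.05 s, during which the arm holds its last target. There are 200 camera calls.

### The job

Find the size of the bush that stands alone on the short board: slide it down the gauge's stepped mandrel and press it gently but firmly home, until the sprung mandrel begins to give, never hard against its bottom. See on which step it stopped, leave it seated there, and then set the tally slide to that step's mark (one pip for the top step, two for the middle, three for the bottom). Leave the other two bushes and the tools lying around as they are.

Things in the scene. Friction and masses are not known exactly. Their poses are not given: they have to be found in the camera images.
- bush_a_mid (a point): one of three brass bushes (plain rings), all 50 mm outside and 28 mm high, 0.08 to 0.17 kg, alike but for the bore, which is 22, 28 or 34 mm; it is not known which has which, and they swap places. This point is its centre, half-way up; z along the bore. It starts upright on one of the two boards, underside 19 mm above the table
- bush_b_mid (a point): another of three brass bushes (plain rings), all 50 mm outside and 28 mm high, 0.08 to 0.17 kg, alike but for the bore, which is 22, 28 or 34 mm; it is not known which has which, and they swap places. This point is its centre, half-way up; z along the bore. It starts upright on one of the two boards, underside 19 mm above the table
- bush_c_mid (a point): the last of three brass bushes (plain rings), all 50 mm outside and 28 mm high, 0.08 to 0.17 kg, alike but for the bore, which is 22, 28 or 34 mm; it is not known which has which, and they swap places. This point is its centre, half-way up; z along the bore. It starts upright on one of the two boards, underside 19 mm above the table
- short_board: wooden offcut 65x90x19 mm lying flat, fixed, its long side along its y; origin in the centre of its underside. One bush stands alone on its middle: this is the bush to be gauged
- long_board: wooden offcut 70x190x19 mm lying flat, fixed, its long side along its y; origin in the centre of its underside. The two other bushes stand on it, 45 mm either side of its middle; they stay there
- gauge: the bush gauge: grey bed plate 80 (x) by 260 (y) by 22 mm high, fixed to the table; origin in the centre of its underside. The upright mandrel stands at y = +85 mm of its frame; the tally slide runs in a slot along its y axis at x = 0
- mandrel: upright steel mandrel on the gauge, stepped and slightly tapered; origin on its axis at the top face of the bed (22 mm above the table), z up. It is carried on a spring: it sinks from about 2 N of load, 1 mm per 2 N, strikes bottom after 8 mm, and rises again when let go. Home, a bush sits flat on a shoulder with 1 mm play all round; held over 1.5 mm off-centre it can hang on a shoulder that it should pass
- step_one (a point): top step, number one: centre of the shoulder 38 mm above the bed, where a bush of 22 mm bore stops. The land above it is 20 mm across, narrowing to 18.4 mm at 54 mm, then a conical nose
- step_two (a point): middle step, number two: centre of the shoulder 24 mm above the bed, where a bush of 28 mm bore stops. The land above it is 26 mm across, narrowing to 25 mm at the top step
- step_three (a point): bottom step, number three: centre of the shoulder 10 mm above the bed, where a bush of 34 mm bore stops. The land above it is 32 mm across, narrowing to 31 mm at the middle step; the land below it is 38 mm across
- mandrel_tip (a point): centre of the flat top of the mandrel's nose, 10 mm across there, 60 mm above the bed plate (82 mm above the table)
- tally_slide (a joint): position of the tally slide in m: 0 at its end nearest the mandrel, growing away from the mandrel (towards -y of the gauge) to 0.105. White lines on the bed mark: one pip at 0.035 (top step), two pips at 0.065 (middle step), three pips at 0.095 (bottom step). It starts between 0 and 0.015, has 1.5 N of friction and stays where it is left
- slide_knob (a point): centre of the slide's upright round black knob, 22 mm across and 30 mm high; this point is 29 mm above the bed plate (51 mm above the table), on the knob's axis, at the slide's index line; at joint value q it stands at y = 10 mm - q of the gauge's frame
- tape_measure: yellow tape measure, 68x102x36 mm, lying loose near the work, a bystander; origin under its centre
- pliers: pliers with red handles, 55x175x12 mm, lying loose to the right of the work, a bystander; origin under the centre
- pencil: flat red carpenter's pencil, 14x171x8 mm, lying loose in front of the work, a bystander; origin under the centre

How it is judged:
On the way, in this order (a step that is already met when the one before it is completed fails the run):
1. the bush from the short board is seated on its step of the mandrel and pressed home with 4 N or more (((z of bush_a_mid in the frame of mandrel between 0.049 and 0.055 m and horizontal distance between bush_a_mid and mandrel below 0.004 m and angle between bush_a_mid's own z axis and vertical below 0.08 rad and distance of each of bush_b_mid, bush_c_mid from where it was at the start of the episode below 0.015 m and horizontal distance between each of bush_b_mid, bush_c_mid and short_board above 0.06 m and contact force between bush_a and mandrel above 4 N) or (z of bush_b_mid in the frame of mandrel between 0.035 and 0.041 m and horizontal distance between bush_b_mid and mandrel below 0.004 m and angle between bush_b_mid's own z axis and vertical below 0.08 rad and distance of each of bush_a_mid, bush_c_mid from where it was at the start of the episode below 0.015 m and horizontal distance between each of bush_a_mid, bush_c_mid and short_board above 0.06 m and contact force between bush_b and mandrel above 4 N) or (z of bush_c_mid in the frame of mandrel between 0.021 and 0.027 m and horizontal distance between bush_c_mid and mandrel below 0.004 m and angle between bush_c_mid's own z axis and vertical below 0.08 rad and distance of each of bush_a_mid, bush_b_mid from where it was at the start of the episode below 0.015 m and horizontal distance between each of bush_a_mid, bush_b_mid and short_board above 0.06 m and contact force between bush_c and mandrel above 4 N))), for 0.15 s.
2. with the bush still seated, the tally slide stands at the mark of that step (((z of bush_a_mid in the frame of mandrel between 0.049 and 0.055 m and horizontal distance between bush_a_mid and mandrel below 0.004 m and angle between bush_a_mid's own z axis and vertical below 0.08 rad and value of joint tally_slide between 0.028 and 0.042 m) or (z of bush_b_mid in the frame of mandrel between 0.035 and 0.041 m and horizontal distance between bush_b_mid and mandrel below 0.004 m and angle between bush_b_mid's own z axis and vertical below 0.08 rad and value of joint tally_slide between 0.058 and 0.072 m) or (z of bush_c_mid in the frame of mandrel between 0.021 and 0.027 m and horizontal distance between bush_c_mid and mandrel below 0.004 m and angle between bush_c_mid's own z axis and vertical below 0.08 rad and value of joint tally_slide between 0.088 and 0.102 m))), for 0.2 s.
At the end, for the whole second after the job is handed in: the bush that stood on the short board sits on its step of the mandrel (height within 3 mm, within 4 mm of the axis, upright within 0.08 rad), at rest; the tally slide is within 7 mm of that step's mark, at rest; the other two bushes stand within 15 mm of where they were (((z of bush_a_mid in the frame of mandrel between 0.049 and 0.055 m and horizontal distance between bush_a_mid and mandrel below 0.004 m and angle between bush_a_mid's own z axis and vertical below 0.08 rad and value of joint tally_slide between 0.028 and 0.042 m and distance of each of bush_b_mid, bush_c_mid from where it was at the start of the episode below 0.015 m and horizontal distance between each of bush_b_mid, bush_c_mid and short_board above 0.06 m and linear speed of bush_a below 0.02 m/s) or (z of bush_b_mid in the frame of mandrel between 0.035 and 0.041 m and horizontal distance between bush_b_mid and mandrel below 0.004 m and angle between bush_b_mid's own z axis and vertical below 0.08 rad and value of joint tally_slide between 0.058 and 0.072 m and distance of each of bush_a_mid, bush_c_mid from where it was at the start of the episode below 0.015 m and horizontal distance between each of bush_a_mid, bush_c_mid and short_board above 0.06 m and linear speed of bush_b below 0.02 m/s) or (z of bush_c_mid in the frame of mandrel between 0.021 and 0.027 m and horizontal distance between bush_c_mid and mandrel below 0.004 m and angle between bush_c_mid's own z axis and vertical below 0.08 rad and value of joint tally_slide between 0.088 and 0.102 m and distance of each of bush_a_mid, bush_b_mid from where it was at the start of the episode below 0.015 m and horizontal distance between each of bush_a_mid, bush_b_mid and short_board above 0.06 m and linear speed of bush_c below 0.02 m/s)) and velocity of joint tally_slide between -0.01 and 0.01 m/s); the robot touches nothing.
It fails at once if a bush and the mandrel are pressed together with more than 25 N (contact force between any of bush_a, bush_b, bush_c and mandrel above 25 N).
It fails at once if a second bush is shifted by more than 20 mm (distance of each of bush_a_mid, bush_b_mid from where it was at the start of the episode above 0.02 m or distance of each of bush_a_mid, bush_c_mid from where it was at the start of the episode above 0.02 m or distance of each of bush_b_mid, bush_c_mid from where it was at the start of the episode above 0.02 m).
It fails at once if the tape measure, pliers or pencil is shifted by more than 20 mm (distance of any of tape_measure, pliers, pencil from where it was at the start of the episode above 0.02 m).
It also fails if it takes over 70 s, if anything falls off the work surface, if the arm or the gripper's body presses on something with over 40 N, if the wrist force passes 120 N, or if a joint passes its speed limit or range.

## Working session

There is one attempt and no reset: what is moved stays moved. The work goes in short steps, each a Python script; the robot and the scene stay as the last script left them, time stands still between calls to the robot, and variables do not carry over. Pictures are saved under pics/ and viewed, at most 10 in all, crops included, and the job is handed in when it is done.

```bash
mkdir -p pics; python3 - <<'E'
from bench import manip
import cv2,numpy as np
for c in ("top","side"):
    p,d=manip.grab_frame(c); cv2.imwrite(f"pics/{c}0.png",p[:,:,::-1]); np.savez(f"{c}0.npz",p=p,d=d)
    K=manip.get_calibration(c); print(c,K["camera_matrix"].round(1).tolist(),(-K["R"].T@K["t"]).round(3))
    for n in ("bush_a_mid","short_board","long_board","gauge","mandrel","mandrel_tip","slide_knob","tape_measure","pliers","pencil"):
        print(n,[(np.round(r["at"],3).tolist(),round(r["confidence"],2)) for r in manip.look_for(c,n)[:4]])
E
```

```text
top [[469.2, 0.0, 256.2], [0.0, 469.2, 193.0], [0.0, 0.0, 1.0]] [ 0.305 -0.042  1.444]
bush_a_mid [([0.656, 0.208, 0.047], 0.47)]
short_board [([0.478, 0.167, 0.02], 0.57)]
long_board [([0.644, 0.254, 0.019], 0.6), ([0.383, -0.374, 0.011], 0.18)]
gauge [([0.531, -0.152, 0.023], 0.6)]
mandrel [([0.527, -0.063, 0.042], 0.59), ([0.527, -0.151, 0.067], 0.48)]
mandrel_tip [([0.528, -0.147, 0.068], 0.38)]
slide_knob [([0.528, -0.148, 0.066], 0.51), ([0.528, -0.066, 0.044], 0.3)]
tape_measure [([0.373, 0.06, 0.033], 0.81)]
pliers [([0.385, -0.374, 0.012], 0.93)]
pencil [([0.358, -0.138, 0.004], 0.67)]
side [[363.9, 0.0, 255.8], [0.0, 363.9, 190.6], [0.0, 0.0, 1.0]] [0.382 0.78  0.61 ]
bush_a_mid [([0.657, 0.219, 0.046], 0.91)]
short_board [([0.649, 0.304, 0.041], 0.35)]
long_board [([0.638, 0.306, 0.02], 0.63)]
gauge [([0.532, -0.091, 0.022], 0.66)]
mandrel [([0.534, -0.054, 0.044], 0.49)]
mandrel_tip [([0.534, -0.052, 0.046], 0.58)]
slide_knob [([0.533, -0.141, 0.052], 0.6), ([0.476, 0.162, 0.044], 0.49)]
tape_measure [([0.374, 0.082, 0.038], 0.72)]
pliers [([0.384, -0.359, 0.013], 0.62), ([0.647, 0.307, 0.041], 0.3)]
pencil [([0.535, -0.143, 0.048], 0.71), ([0.361, -0.12, 0.006], 0.68)]
```

View pics/top0.png

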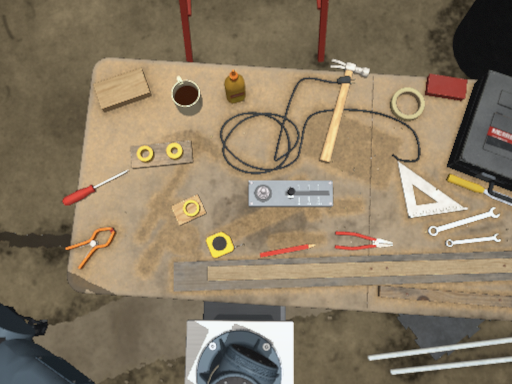

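View pics/side0.png

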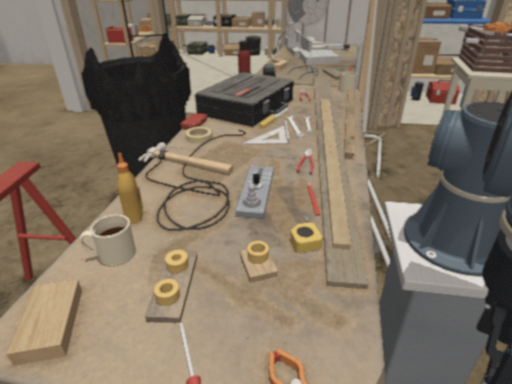

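```bash
cat > h.py <<'E'
from bench import manip
import cv2,numpy as np
def down(a): # closing axis (tool y) at angle a from world x
    y=np.array([np.cos(a),np.sin(a),0]); z=np.array([0,0,-1.]); return np.column_stack([np.cross(y,z),y,z])
def shot(c,name):
    K=manip.get_calibration(c); p,d=manip.grab_frame(c); cv2.imwrite(f"pics/{name}.png",p[:,:,::-1])
    return K,p,d
def world(K,d):
    v,u=np.indices(d.shape); M=K["camera_matrix"]
    X=np.dstack([(u-M[0,2])/M[0,0]*d,(v-M[1,2])/M[1,1]*d,d])
    return (X-K["t"])@K["R"]
E
python3 - <<'E'
from h import *
q=manip.current_qpos()
best=None
for a in (0,np.pi):
    s=manip.inverse_kinematics([.478,.167,.25],down(a)); print(a,np.round(s,2) if s is not None else None)
    if s is not None and (best is None or abs(s[5])<abs(best[0][5])): best=(s,a)
a=best[1]; print("a",a)
manip.move_ptp([.44,.167,.26],down(a))
for n,xy in (("wb",None),("wm",[.50,-.07,.28])):
    if xy: manip.move_ptp(xy,down(a))
    manip.dwell(.3)
    K,p,d=shot("wrist",n); W=world(K,d); np.savez(n+".npz",p=p,d=d,W=W,R=K["R"],t=K["t"],M=K["camera_matrix"])
    print(n,"cam",(-K["R"].T@K["t"]).round(3),K["camera_matrix"].round(0).tolist())
    for m in ("bush_a_mid","mandrel","mandrel_tip","slide_knob"):
        print(m,[(np.round(r["at"],3).tolist(),round(r["confidence"],2)) for r in manip.look_for("wrist",m)[:3]])
print(manip.current_time(),manip.current_force())
cv2.imwrite("pics/both.png",cv2.resize(np.hstack([cv2.imread("pics/wb.png"),cv2.imread("pics/wm.png")]),(800,300)))
E
```

```text
0 [ 0.24  0.25  1.74 -0.    1.15  0.24]
3.141592653589793 None
a 0
wb cam [0.44  0.252 0.403] [[345.0, 0.0, 253.0], [0.0, 345.0, 195.0], [0.0, 0.0, 1.0]]
bush_a_mid [([0.654, 0.209, 0.048], 0.73), ([0.534, -0.053, 0.048], 0.32), ([0.375, 0.07, 0.036], 0.19)]
mandrel [([0.53, -0.059, 0.045], 0.96)]
mandrel_tip [([0.529, -0.055, 0.053], 0.8)]
slide_knob [([0.536, -0.144, 0.025], 0.74)]
wm cam [0.5   0.016 0.423] [[345.0, 0.0, 253.0], [0.0, 345.0, 195.0], [0.0, 0.0, 1.0]]
bush_a_mid []
mandrel [([0.528, -0.06, 0.055], 0.94)]
mandrel_tip [([0.529, -0.057, 0.058], 0.64)]
slide_knob [([0.535, -0.143, 0.058], 0.69)]
4.7833 [-0.15635519  0.72984604  0.42018407]
```

View pics/both.png

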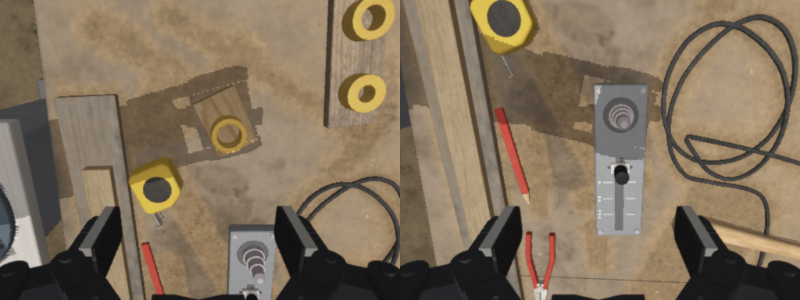

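```bash
python3 - <<'E'
from h import *
R=down(0); out=[]
for n,c in (("m2",(.529,-.057,.055)),("b2",(.478,.167,.047))):
    manip.move_ptp([c[0],c[1]-.085,c[2]+.13],R); manip.dwell(.4)
    K,p,d=shot("wrist",n); W=world(K,d); np.savez(n+".npz",p=p,d=d,W=W)
    M=K["camera_matrix"]; print(n,"tcp",manip.current_ee_pos().round(4),"cam",(-K["R"].T@K["t"]).round(4))
    near=np.hypot(W[...,0]-c[0],W[...,1]-c[1])<.04
    Z=np.where(near&(d>0),W[...,2],0)
    print(np.histogram(Z[Z>.015],bins=np.arange(.015,.095,.004)))
    for lo in ((.03,.044,.058,.075) if n=="m2" else (.042,)):
        m=(Z>lo).astype(np.uint8)
        cs,_=cv2.findContours(m,cv2.RETR_CCOMP,cv2.CHAIN_APPROX_NONE)
        for q in sorted(cs,key=len)[::-1][:2]:
            if len(q)<12: continue
            (u,v),(a,b),_=cv2.fitEllipse(q)
            zt={.03:.032,.044:.046,.058:.060,.075:.082,.042:.047}[lo]
            r=K["R"].T@np.array([(u-M[0,2])/M[0,0],(v-M[1,2])/M[1,1],1]); C=-K["R"].T@K["t"]; s=(zt-C[2])/r[2]; X=C+s*r
            print(lo,"uv",round(u,1),round(v,1),"X",X.round(4),"dia mm",round(a*s/M[0,0]*1e3,1),round(b*s/M[0,0]*1e3,1))
    u0,v0=int(M[0,2]),int(M[1,2]); out.append(cv2.resize(p[max(0,v0-60):v0+60,u0-60:u0+60,::-1],(400,400),interpolation=cv2.INTER_CUBIC))
cv2.imwrite("pics/crops.png",np.hstack(out)); print(manip.current_time())
E
```

```text
m2 tcp [ 0.5291 -0.1417  0.1855] cam [ 0.5287 -0.0566  0.329 ]
(array([   1, 3083, 2566,    6,  366,    0,    4,  225,  131,    4,    4,
        313,   11,   10,    7,  169,  312,   68,    0]), array([0.015, 0.019, 0.023, 0.027, 0.031, 0.035, 0.039, 0.043, 0.047,
       0.051, 0.055, 0.059, 0.063, 0.067, 0.071, 0.075, 0.079, 0.083,
       0.087, 0.091]))
0.03 uv 259.0 84.3 X [ 0.5332 -0.0641  0.032 ] dia mm 35.9 37.6
0.044 uv 259.3 85.0 X [ 0.5332 -0.0643  0.046 ] dia mm 29.8 31.5
0.058 uv 259.6 85.5 X [ 0.5332 -0.0643  0.06  ] dia mm 23.9 25.1
0.075 uv 260.0 86.2 X [ 0.5331 -0.0641  0.082 ] dia mm 17.1 17.9
b2 tcp [0.4781 0.0817 0.177 ] cam [0.4779 0.1666 0.3203]
(array([ 937, 4276,   33,   34,   45,   40,   41,  539, 1321,    0,    0,
          0,    0,    0,    0,    0,    0,    0,    0]), array([0.015, 0.019, 0.023, 0.027, 0.031, 0.035, 0.039, 0.043, 0.047,
       0.051, 0.055, 0.059, 0.063, 0.067, 0.071, 0.075, 0.079, 0.083,
       0.087, 0.091]))
0.042 uv 259.3 94.0 X [0.482  0.1527 0.047 ] dia mm 48.5 50.4
0.042 uv 259.1 94.3 X [0.4819 0.1525 0.047 ] dia mm 33.8 34.9
7.1583
```

View pics/crops.png

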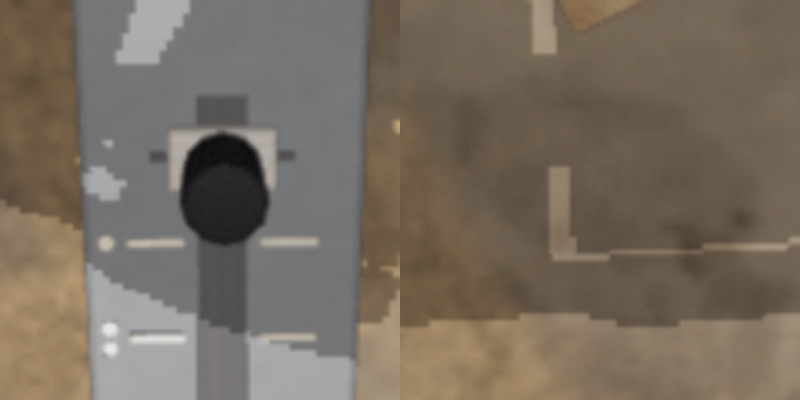

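```bash
cat >> h.py <<'E'
def ring(K,d,c,lo,zt,rad=.04):
    W=world(K,d); M=K["camera_matrix"]
    m=((np.hypot(W[...,0]-c[0],W[...,1]-c[1])<rad)&(d>0)&(W[...,2]>lo)&(W[...,2]<zt+.006)).astype(np.uint8)
    out=[]
    for q in sorted(cv2.findContours(m,cv2.RETR_CCOMP,cv2.CHAIN_APPROX_NONE)[0],key=len)[::-1][:2]:
        if len(q)<12: continue
        (u,v),ax,_=cv2.fitEllipse(q); C=-K["R"].T@K["t"]
        r=K["R"].T@np.array([(u-M[0,2])/M[0,0],(v-M[1,2])/M[1,1],1]); s=(zt-C[2])/r[2]
        out.append(((C+s*r).round(4),(np.array(ax)*s/M[0,0]*1e3).round(1)))
    return out
E
python3 - <<'E'
from h import *
f=np.load("wb.npz"); print("wb",ring(dict(R=f["R"],t=f["t"],camera_matrix=f["M"]),f["d"],(.482,.153),.042,.047))
f=np.load("top0.npz"); print("top",ring(manip.get_calibration("top"),f["d"],(.48,.153),.042,.047))
K=manip.get_calibration("top"); print("top mandrel",ring(K,f["d"],(.53,-.064),.044,.046,.03))
R=down(0)
manip.set_gripper(1.0); 
manip.move_ptp([.482,.1526,.10],R); manip.dwell(.2); f0=manip.current_force()
manip.move_l([.482,.1526,.021],max_speed=.08)
manip.set_gripper(.0,25); print("w",manip.current_grip_width(),"F",manip.current_grip_force(),manip.current_force()-f0,manip.current_ee_pos().round(4))
K,p,d=shot("wrist","hand"); print("hand",ring(K,d,(.482,.153),.042,.047))
print(manip.current_time())
E
```

```text
wb [(array([0.4817, 0.1533, 0.047 ]), array([47. , 48.9])), (array([0.4816, 0.1532, 0.047 ]), array([31.8, 34.4]))]
top [(array([0.481 , 0.1502, 0.047 ]), array([46.2, 48.1])), (array([0.4805, 0.1498, 0.047 ]), array([36.6, 37.8]))]
top mandrel [(array([ 0.5348, -0.0668,  0.046 ]), array([28.2, 34.5]))]
w 0.5728568663679566 F 25.15507190488279 [-1.22266284  0.64372451  5.91169827] [0.4822 0.1527 0.0215]
hand [(array([0.4819, 0.1551, 0.047 ]), array([40.3, 66.2])), (array([0.4818, 0.1546, 0.047 ]), array([25.7, 32.5]))]
9.6833
```

View pics/hand.png

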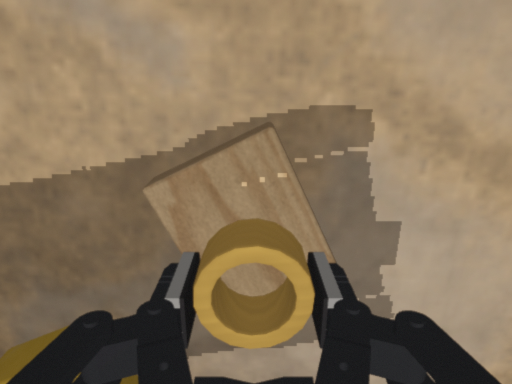

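```bash
python3 - <<'E'
from h import *
R=down(0)
manip.move_l([.4822,.1527,.12],max_speed=.12); manip.dwell(.3)
t=manip.current_ee_pos(); K,p,d=shot("wrist","hand2")
zt=t[2]+.0255; W=world(K,d); q=p.astype(int)
yel=(q[...,0]-q[...,2]>60)&(abs(W[...,2]-zt)<.005)&(np.hypot(W[...,0]-t[0],W[...,1]-t[1])<.035)
print(yel.sum(),np.median(W[yel][:,2]),zt)
M=K["camera_matrix"];C=-K["R"].T@K["t"]
for c in sorted(cv2.findContours(yel.astype(np.uint8),cv2.RETR_CCOMP,cv2.CHAIN_APPROX_NONE)[0],key=len)[::-1][:2]:
    uv=c[:,0].astype(float); r=np.c_[(uv-M[[0,1],[2,2]])/M[0,0],np.ones(len(uv))]@K["R"]
    X=C+r*((zt-C[2])/r[:,2])[:,None]; (x,y),rad=cv2.minEnclosingCircle((X[:,:2]*1e3).astype(np.float32))
    e=cv2.fitEllipse((X[:,:2]*1e3).astype(np.float32)); print("circ rel tcp mm",x-t[0]*1e3,y-t[1]*1e3,2*rad,"ell",np.array(e[0])-t[:2]*1e3,e[1])
manip.move_l([.533,-.064,.125],max_speed=.15); manip.dwell(.4); print(manip.current_ee_pos().round(4),manip.current_force(),manip.current_tcp_rot().round(3).tolist(),manip.current_time())
E
```

```text
6467 0.1453808710881981 0.14511944087223647
circ rel tcp mm -0.28448180408031476 0.5622875012689974 51.94129180908203 ell [-0.40240173  0.50462454] (48.6375732421875, 51.26454162597656)
circ rel tcp mm -0.43368224353343976 1.89701955693306 33.14091110229492 ell [-0.29430846  1.47064321] (30.24824333190918, 32.440528869628906)
[ 0.533  -0.0639  0.125 ] [ 0.2643259  -0.06386907 -1.12055911] [[-0.0, 1.0, 0.0], [1.0, 0.0, 0.0], [0.0, 0.0, -1.0]] 13.0417
```

```bash
python3 - <<'E'
from h import *
x,y=.5335,-.0644
manip.move_l([x,y,.105],max_speed=.08); manip.dwell(.3)
f0=np.mean([manip.current_force() for _ in range(5)],0); z=.105; hit=None
while z>.0315:
    step=.002 if z>.041 else .0007
    z-=step; manip.move_l([x,y,z],max_speed=.04)
    f=manip.current_force()-f0; e=manip.current_ee_pos()
    if z<.041 or abs(f).max()>2: print(round(z,4),e.round(4),f.round(2))
    if f[2]>3 or np.hypot(*f[:2])>6: break
print(manip.current_time(),z)
E
```

```text
0.093 [ 0.5334 -0.0644  0.0929] [1.09 2.43 0.14]
0.091 [ 0.5334 -0.0644  0.0909] [2.12 0.8  1.43]
0.087 [ 0.5334 -0.0644  0.0869] [1.58 2.08 0.24]
0.077 [ 0.5334 -0.0644  0.0769] [1.2  2.08 0.37]
0.041 [ 0.5334 -0.0644  0.0409] [ 1.12  0.79 -0.24]
0.0403 [ 0.5335 -0.0644  0.0403] [1.67 0.75 0.16]
0.0396 [ 0.5335 -0.0644  0.0396] [ 0.92  1.69 -0.43]
0.0389 [ 0.5335 -0.0644  0.0389] [0.96 0.41 1.05]
0.0382 [ 0.5335 -0.0644  0.0382] [0.52 1.   1.52]
0.0375 [ 0.5335 -0.0644  0.0375] [0.85 0.58 1.08]
0.0368 [ 0.5335 -0.0644  0.0368] [0.41 1.13 0.35]
0.0361 [ 0.5335 -0.0644  0.036 ] [ 1.92  0.89 -0.27]
0.0354 [ 0.5335 -0.0644  0.0354] [1.17 1.76 1.59]
0.0347 [ 0.5335 -0.0644  0.0346] [1.83 0.96 0.43]
0.034 [ 0.5335 -0.0644  0.0341] [0.97 1.61 3.42]
24.2417 0.03399999999999995
```

```bash
python3 - <<'E'
from h import *
x,y=.5335,-.0644; f0=np.array([.9,.9,.4])*0
def F():
    s=[]
    for _ in range(6): s.append(manip.current_force()); manip.dwell(.03)
    return np.mean(s,0)
z=.034; base=-0.8
while z>.0285:
    f=F(); print(round(z,4),manip.current_ee_pos().round(4)[2],f.round(2))
    if f[2]-base>8: break
    z-=.0007; manip.move_l([x,y,z],max_speed=.02)
manip.dwell(.4); print(F().round(2),manip.current_grip_width())
manip.set_gripper(.85); manip.dwell(.2)
manip.move_l([x,y,.19],max_speed=.15)
manip.move_ptp([x,y-.085,.19],down(0)); manip.dwell(.3)
K,p,d=shot("wrist","seat")
W=world(K,d); n=np.hypot(W[...,0]-.5332,W[...,1]+.0642)<.035
print("bush top z",np.median(W[n&(W[...,2]>.045)&(p[...,0].astype(int)-p[...,2]>60)][:,2]),"expected .060",manip.current_time())
m=(p[...,0:3].max(2)<45)&(W[...,2]>.05)&(np.hypot(W[...,0]-.534,W[...,1]+.144)<.03)
print("knob",W[m].mean(0).round(4),m.sum(),[(np.round(r["at"],3),r["confidence"]) for r in manip.look_for("wrist","slide_knob")[:2]])
# gauge axis from long edges: bed-top mask
b=((abs(W[...,2]-.022)<.006)&(abs(W[...,0]-.534)<.06)&(W[...,1]<.05)&(p.astype(int).max(2)-p.min(2)<30)).astype(np.uint8)
pts=W[b>0][:,:2]; print("rect",cv2.minAreaRect((pts*1e3).astype(np.float32)))
E
```

```text
0.034 0.0341 [-0.75  0.11  1.55]
0.0333 0.0334 [-0.99  0.54  3.32]
0.0326 0.0327 [-1.18  0.29  4.5 ]
0.0319 0.032 [-1.65 -0.02  6.1 ]
0.0312 0.0314 [-2.15  0.02  7.06]
0.0305 0.0308 [-2.45  0.29  8.58]
[-2.08  0.03  7.76] 0.573626946030024
bush top z 0.06049101873242579 expected .060 29.85
knob [ 0.5363 -0.1365  0.218 ] 2403 [(array([ 0.536, -0.144,  0.061]), 0.94), (array([ 0.538, -0.061,  0.06 ]), 0.33)]
rect ((534.154541015625, -149.40228271484375), (80.24151611328125, 260.13397216796875), 0.6998092532157898)
```

View pics/seat.png

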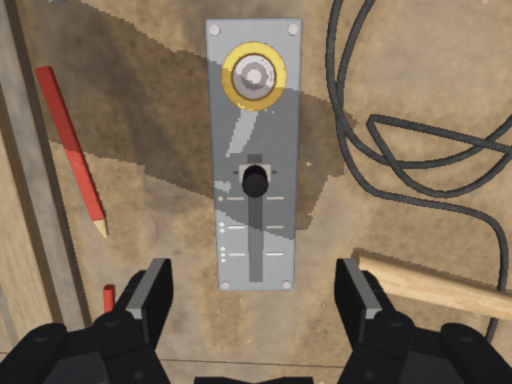

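```bash
python3 - <<'E'
from h import *
manip.dwell(.1); K,p,d=shot("wrist","k"); r=ring(K,d,(.535,-.145),.058,.066,.022); print(r)
ky=float(r[0][0][1]); kx=float(r[0][0][0])
assert abs(kx-.5343)<.004 and -.162<ky<-.135
R=down(0); x0=.5342
manip.move_ptp([x0,ky,.11],R); manip.move_l([x0,ky,.042],max_speed=.1); manip.dwell(.2); f0=manip.current_force()
manip.set_gripper(0,25); print("w",manip.current_grip_width(),manip.current_force()-f0)
q=-.1394-ky; print("q",q)
yt=-.2344; n=6
for i in range(1,n+1):
    y=ky+(yt-ky)*i/n; manip.move_l([x0+(ky-y)*.012,y,.042],max_speed=.04)
    f=manip.current_force()-f0; print(manip.current_ee_pos().round(4),f.round(1))
    if abs(f).max()>20: break
manip.dwell(.3); print(manip.current_force()-f0)
manip.set_gripper(.8); manip.dwell(.2); manip.move_l([x0+.001,y,.19],max_speed=.12)
manip.move_ptp([.534,-.22,.23],R); manip.dwell(.3)
K,p,d=shot("wrist","fin"); print("knob",ring(K,d,(.535,-.234),.058,.066,.022)[:1],"bush",ring(K,d,(.533,-.064),.052,.060)[:1],manip.current_time())
cv2.imwrite("pics/fin.png",cv2.resize(p[10:330,130:390,::-1],(488,600),interpolation=cv2.INTER_CUBIC))
E
```

```text
[(array([ 0.5342, -0.1469,  0.066 ]), array([21. , 21.2]))]
w 0.2422804487881391 [1.72209487 0.38550656 0.06947198]
q 0.007500000000000007
[ 0.5348 -0.1621  0.0422] [ 3.7 -2.1  1.2]
[ 0.5349 -0.1763  0.0422] [ 5.2 -1.7  0.7]
[ 0.5351 -0.1909  0.0422] [ 5.2 -1.4  2.1]
[ 0.5352 -0.2055  0.0422] [ 5.2 -1.3  2.4]
[ 0.5354 -0.22    0.0422] [ 5.2 -1.2  1.6]
[ 0.5356 -0.2345  0.0422] [ 4.6 -1.5  3.2]
[ 4.30122711 -1.9969888   1.5202026 ]
knob [(array([ 0.5351, -0.2343,  0.066 ]), array([20.7, 21.6]))] bush [(array([ 0.5328, -0.0832,  0.06  ]), array([15.6, 40.7]))] 38.15
```

View pics/fin.png

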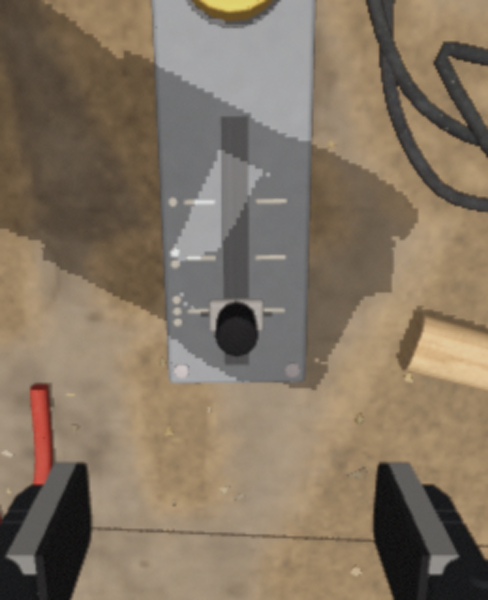

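The slide's index line, at about (236,311), stands level with the three-pip line. The bush is only partly in frame, at the top edge, and the arm is clear of everything.

```bash
python3 - <<'E'
from h import *
manip.move_ptp([.534,-.149,.25],down(0)); manip.dwell(.3)
K,p,d=shot("wrist","chk"); print("bush",ring(K,d,(.533,-.064),.052,.060,.035),"knob",ring(K,d,(.535,-.234),.058,.066,.022)[:1])
print(manip.sign_off(),manip.current_time())
E
```

```text
bush [(array([ 0.5329, -0.0645,  0.06  ]), array([48.5, 51.5])), (array([ 0.5329, -0.0648,  0.06  ]), array([33.7, 35.5]))] knob [(array([ 0.5352, -0.2336,  0.066 ]), array([20.8, 21.4]))]
the job is handed in; nothing more can be done
the job is handed in; nothing more can be done
```

The bush has the 34 mm bore: it seated on the bottom step, pressed home with about 8–9 N and left there; the tally slide is at the three-pip mark, and the job was handed in at about 40 s (no verdict was returned).

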